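# Open the receipt printer's cover for a new roll

## Robot

A 6-joint arm with a two-finger parallel gripper is mounted at the origin on the work surface. World frame = base frame: x ahead of the robot, y to its left, z up, the work surface at z = 0. Lengths are in m, angles in degrees, forces in N, time in s.
With the tool pointing down it reaches from about 0.4 to 0.825 m from the base axis. Payload 7 kg.
Tool frame: the origin (TCP) lies midway between the tips of the shut fingers; the grasp point (between the pads) lies 19 mm behind it; z points along the fingers, y is the direction in which the jaws open and shut (so a half turn about z gives the same grasp; the last joint's range is limited). The gripper opens to 88 mm and grips with 3 to 60 N. Pads are 19 mm wide; open, the fingers measure 130 mm over their backs; the gripper's body (78 mm by 193 mm) begins 47 mm behind the grasp point.
Start: joints at [89.559, 20.546, 0.682, 0, -70.136, -16.507], TCP at [0.197, 0.646, 0.227] pointing down, gripper open.
Joint ranges: [-176.03, 176.03], [-82.01, 121.73], [-58.28, 71.71], [-173.87, 95.51], [-174.79, -0.11], [-173.66, 173.66]. Speed limits (degrees/s): [136.94, 136.94, 172.46, 180, 180, 180].

## Interface

Orientations are given as [roll, pitch, yaw] about the fixed x, y, z axes, in that order (R = Rz(yaw) Ry(pitch) Rx(roll)).
In Python, from plant import ctrl gives the robot as it stands. The module is installed in compiled form; this text tells all that it offers.
- The arm moves only by the tool arm_command, never from a script. Its argument "targets" is a list that holds one entry, the list of rows, each a list of 7 numbers: the turn, a rotation vector about the world's x, y, z in rad, then the shift along the world's x, y, z in cm, then the opening, from 0 (shut) to 1 (fully open). A call has 1 to 8 rows; each row is the pose to reach, as a shift and turn from the pose commanded when the call began; what a row does not reach only later rows make up. A row lasts 1/12 s, in which the tool goes at most 41.7 mm and 7.16 degrees, less where a joint would pass 70% of its speed; a pose out of reach is approached as far as the arm can. A call with a gripper value outside its range is refused whole. The fingers move at their own pace and stop on an object; the grip force is fixed at half the most. Time passes only in rows, so rows that repeat a pose let the fingers close. It gives the time, the measured TCP pose, the force and the opening at its end, in the units of the state.
- ctrl.get_obs(): the state, without advancing time (a new reading comes with each control period).
- ctrl.snapshot(name): name is "scene" or "top" or "wrist"; returns the picture (400x640x3 uint8, blue, green, red); there is no depth.
- ctrl.camera_model(name): a dict with "K" (3x3 intrinsics, pixels), "xyz" and "rotation" of the camera in the world. Camera axes: x right, y up, looking along -z (the intrinsics and any distortion apply to the point x, -y, -z); pixel columns grow to the right and rows downward; lengths in m; the calibration is good to about 2 mm. A picture is of the moment at which its call begins: read the wrist's pose just before it. camera_model takes no time and is no camera call; for the wrist camera it gives the pose at the moment of the call.
- ctrl.close_job(): hands the job in, once; it reports no verdict.
The state is a dict: "clock": time; "joint_pos": joint angles; "qvel": joint speeds; "tau": joint torques, N m; "tool_pos": TCP position; "orientation": TCP orientation; "force": force on the tool from outside, world axes, zero at the start; "moment": the same for the moment, N m; "opening": finger opening in m.
Only numpy, scipy, OpenCV 4.12 (cv2) and the standard library are available. Lean on these libraries where they do the work, as an engineer would, in place of code of your own. Each camera call takes 0.05 s, during which the arm holds its last target. There are 200 camera calls.

## Task

The receipt printer on the repair bench needs a new paper roll: press its green release key down until the sprung cover pops up by itself, let go, then push the cover up and all the way back until it rests fully open. Use only your fingertips and go gently: do not grip, lift, shove or tip the printer, and leave the things standing around it alone.

Things in the scene. Friction and masses are not known exactly. Their poses are not given: they have to be found in the camera images.
- printer: Loose grey desktop receipt printer, about 1.9 kg on rubber feet: 187 mm deep (its x), 140 wide (its y), 120 high with the cover shut. Origin: centre of its underside. Its front, with the control deck, faces its -x (towards the robot, within about 25 degrees). The flat deck is 98 mm above the bench and reaches from the front (x -93 mm) to the cover's front edge (x -35.5 mm). The dark cover lies behind it, 115 mm long, 140 wide, 22 thick, from 98 to 120 mm up when shut.
- tab_top (a point): Middle of the top face of the green release key: 26 mm along the printer's x, 34 mm along its y, at the right-hand side of the deck (printer x -68 mm, y -42 mm), its top 11 mm above the deck. Pressed straight down 8 mm it is at its stop; the cover is released after about 4 to 6 mm. It springs back when let go.
- tab (a joint): Release key, rad: 0 up, 0.18 fully down (8 mm). About 1.5 N starts it, about 5 N holds it fully down.
- cover (a joint): Cover hinge, rad: 0 shut and latched, about 0.42 popped up and resting on its spring plunger, 1.83 fully open on its stop. Between 0.42 and about 1.3 it falls back if let go; beyond about 1.4 it falls open by itself and stays. Pushing it at the front edge takes about 1 N; its movement is damped.
- cover_hinge (a point): Middle of the cover's hinge line, at the rear of the printer (printer x 79.5 mm, y 0, 98 mm above the underside). The hinge runs along the printer's y; the cover's front edge swings up and back. The point turns with the cover: its x axis points from the cover's front edge to the hinge, so the cover's front edge is 115 mm along its -x.
- cover_lip (a point): Front edge of the finger lip in the middle of the cover's front edge, 126 mm in front of the hinge and 8.5 mm above the cover's underside. The lip is 56 mm wide, 5 mm thick and stands 11 mm out of the cover's front wall; its underside is where a fingertip pushes. Moves with the cover; its axes are the cover's (x to the hinge, z out of the cover's outer face).
- roll_center (a point): Centre of the fresh white paper roll standing on end near the printer: 80 mm across, 80 high. Leave it alone.
- tape_center (a point): Centre of the roll of brown packing tape lying flat: 100 mm across, 48 high. Leave it alone.
- cleaner_center (a point): Centre of the green bottle of cleaner with a red cap: 54 mm across, 140 high. Leave it alone.
- driver: Blue-handled screwdriver lying on the bench in front of the printer's left side. Leave it alone.
Not all that is in view belongs to the job. Several things look just like the printer: the one meant starts farthest to the robot's right.

How it is judged:
By the outcome, as a careful person would: the job done as asked, in the order asked, and still so for the second after the job is handed in, with the robot touching nothing.
It also fails if it takes over 54 s, if anything falls off the work surface, if the arm or the gripper's body presses on something with over 40 N, if the wrist force passes 120 N, or if a joint passes its speed limit or range.

## Working session

There is one attempt and no reset: what is moved stays moved. The work goes in short steps, Python scripts to look and compute and a tool call to move; the robot and the scene stay as the last step left them, time stands still between calls to the robot, and variables do not carry over. Pictures are saved under pics/ and viewed, about 8 in all and at most 12, crops included, and the job is handed in when it is done.

Besides the shell and the picture viewer there is one more tool, called after ">>>" as name(argument=value, ...), one argument or row to a line, values as JSON. arm_command: Moves the arm, as the interface text tells. Its arguments: {"type":"object","properties":{"targets":{"type":"array","items":{"type":"array","items":{"type":"array","items":{"type":"number"}}}}},"required":["targets"]}

```bash
mkdir -p pics; python3 - <<'E'
from plant import ctrl
import cv2
o=ctrl.get_obs(); print({k:(v if not hasattr(v,'round') else v) for k,v in o.items()})
for n in("scene","top"):
    cv2.imwrite(f"pics/{n}0.png",ctrl.snapshot(n)); print(n,ctrl.camera_model(n))
print(ctrl.camera_model("wrist"))
E
```

```text
{'clock': 0.0, 'joint_pos': array([ 8.95597435e+01,  2.05904035e+01,  6.35068927e-01, -2.13785806e-02,
       -7.01345956e+01, -1.65082173e+01]), 'qvel': array([-0.02082286,  0.05610159,  0.03106415,  0.03880538, -0.01037506,
        0.09602227]), 'tau': array([-5.49513861e-04, -5.82722712e+01,  2.93054509e+01,  6.99699238e+00,
        6.88879634e-03, -1.81404466e-04]), 'tool_pos': array([0.19663097, 0.64522897, 0.2256402 ]), 'orientation': array([ 1.79908066e+02, -6.28762829e-03, -1.69557493e+01]), 'force': array([ 1.08080443, -0.24039896, -0.72032143]), 'moment': array([0.00738028, 0.00128211, 0.0183053 ]), 'opening': 0.08764487786957631}
scene {'K': array([[399.71019179,   0.        , 313.76010188],
       [  0.        , 399.71019179, 194.37088857],
       [  0.        ,   0.        ,   1.        ]]), 'xyz': array([1.05215873, 0.3852648 , 0.71165383]), 'rotation': array([ 47.29273151,  -0.45519617, 118.09835119])}
top {'K': array([[381.46668525,   0.        , 316.9047313 ],
       [  0.        , 381.46668525, 197.90857088],
       [  0.        ,   0.        ,   1.        ]]), 'xyz': array([0.36436064, 0.06988264, 1.00811157]), 'rotation': array([  6.54357111,   0.81346377, -88.61835372])}
{'K': array([[283.05263998,   0.        , 321.99123045],
       [  0.        , 283.05263998, 199.86321707],
       [  0.        ,   0.        ,   1.        ]]), 'xyz': array([0.27716609, 0.62088339, 0.38377177]), 'rotation': array([-1.78004878e+01, -8.57151272e-02, -1.06985328e+02])}
```

View pics/scene0.png

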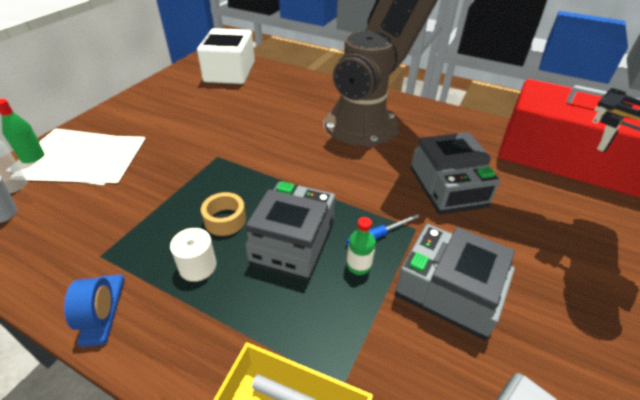

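View pics/top0.png

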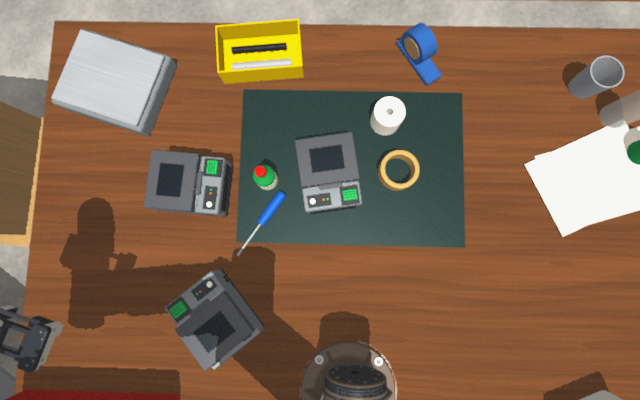

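The target printer is the one on the dark mat: in the top view its cover is near (327,158) and its green key near (350,195). Bottle at (264,177), driver at (262,222), paper roll at (388,115), tape at (399,169).

```bash
cat > h.py <<'E'
import numpy as np, cv2
from plant import ctrl
from scipy.spatial.transform import Rotation as R
def cam(n):
    m=ctrl.camera_model(n); return m["K"],np.array(m["xyz"]),R.from_euler("xyz",m["rotation"],degrees=True).as_matrix()
def ray(c,uv):
    K,t,Rm=c; uv=np.atleast_2d(uv).astype(float)
    d=np.c_[(uv[:,0]-K[0,2])/K[0,0],-(uv[:,1]-K[1,2])/K[1,1],-np.ones(len(uv))]
    return t,d@Rm.T
def onz(c,uv,z):
    t,d=ray(c,uv); return t+d*((z-t[2])/d[:,2])[:,None]
def proj(c,P):
    K,t,Rm=c; p=(np.atleast_2d(P)-t)@Rm
    return np.c_[K[0,2]+K[0,0]*p[:,0]/-p[:,2],K[1,2]-K[1,1]*p[:,1]/-p[:,2]]
def green(im,roi):
    x0,y0,x1,y1=roi; h=cv2.cvtColor(im,cv2.COLOR_BGR2HSV)
    m=cv2.inRange(h,(50,120,60),(80,255,255)); k=np.zeros_like(m); k[y0:y1,x0:x1]=m[y0:y1,x0:x1]
    return k
E
python3 - <<'E'
from h import *
top=cv2.imread("pics/top0.png"); sc=cv2.imread("pics/scene0.png")
ct,cs=cam("top"),cam("scene")
for n,im,c,roi in(("top",top,ct,(335,180,370,210)),("scene",sc,cs,(270,175,300,200))):
    k=green(im,roi); M=cv2.moments(k,True); uv=(M["m10"]/M["m00"],M["m01"]/M["m00"])
    print(n,uv,M["m00"],onz(c,uv,.109))
# grey/not mat contour of the printer in top
g=cv2.cvtColor(top,cv2.COLOR_BGR2GRAY)
print(top[120,300:360:4].tolist(), top[150,290:300].tolist())
a=cv2.resize(top[115:225,245:425],None,fx=4,fy=4,interpolation=cv2.INTER_CUBIC)
b=cv2.resize(sc[170:290,190:390],None,fx=3.5,fy=3.5,interpolation=cv2.INTER_CUBIC)
cv2.imwrite("pics/crop_a.png",a)
E
```

```text
top (349.30625, 194.35) 160.0 [[0.4773902  0.00848112 0.109     ]]
scene (285.3741935483871, 187.01290322580644) 155.0 [[0.48301575 0.01388984 0.109     ]]
[[70, 74, 52], [71, 75, 55], [72, 77, 58], [71, 73, 53], [71, 74, 53], [68, 73, 50], [69, 74, 52], [68, 72, 53], [71, 74, 53], [69, 73, 52], [73, 77, 57], [71, 74, 55], [70, 72, 54], [68, 72, 52], [73, 73, 54]] [[73, 77, 58], [74, 78, 60], [75, 77, 61], [73, 76, 55], [71, 75, 58], [70, 74, 57], [99, 95, 94], [119, 114, 113], [122, 118, 117], [122, 117, 118]]
```

View pics/crop_a.png

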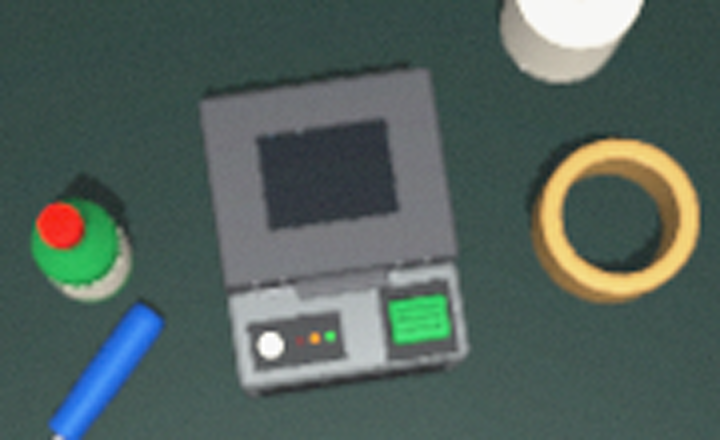

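```bash
python3 - <<'E'
from h import *
ct=cam("top")
px=lambda x,y:((x+.5)/4-.5+245,(y+.5)/4-.5+115)
C=onz(ct,[px(202,100),px(430,68),px(457,258),px(224,290)],.120)[:,:2]
D=onz(ct,[px(240,386),px(467,354)],.098)[:,:2]
K=onz(ct,(349.3,194.35),.109)[0,:2]
print(C,D,K)
# fit pose: printer pts
P=np.array([[79.5,70],[79.5,-70],[-35.5,-70],[-35.5,70],[-93,70],[-93,-70],[-68,-42]])/1e3
W=np.vstack([C,D,K])
p0,w0=P.mean(0),W.mean(0); H=(P-p0).T@(W-w0); U,S,V=np.linalg.svd(H); Rm=V.T@np.diag([1,np.linalg.det(V.T@U.T)])@U.T
t=w0-Rm@p0; print("yaw",np.degrees(np.arctan2(Rm[1,0],Rm[0,0])),"org",t,"res mm",((P@Rm.T+t-W)*1e3).round(1).tolist())
for n,q in dict(key=(-68,-42),lip=(-46.5,0),hinge=(79.5,0)).items(): print(n,Rm@np.array(q)/1e3+t)
print("tool yaw now",ctrl.get_obs()["orientation"])
for n,uv,z in(("roll",(389,110),.08),("tape",(399,167),.048),("bottlecap",(260,171),.14)): print(n,onz(ct,uv,z))
E
```

```text
[[ 0.60476008  0.14031261]
 [ 0.62708362  0.0046904 ]
 [ 0.51260906 -0.01273312]
 [ 0.49057733  0.12385702]] [[ 0.43593463  0.11393554]
 [ 0.45825219 -0.0214287 ]] [0.47738987 0.00849592]
yaw 9.038757019838656 org [0.53770673 0.06066959] res mm [[0.5, 2.0], [0.1, -0.7], [1.0, -1.3], [1.1, 0.4], [-1.1, 1.3], [-1.4, -1.6], [-0.2, 0.0]]
key [0.47714944 0.00850816]
lip [0.49178416 0.05336433]
hinge [0.61621953 0.07315924]
tool yaw now [ 1.79913781e+02 -9.86549571e-03 -1.69546819e+01]
roll [[ 0.69647178 -0.08986523  0.08      ]]
tape [[ 0.5581433  -0.12119187  0.048     ]]
bottlecap [[0.52333154 0.21780601 0.14      ]]
```

Good fit (residuals ≤2 mm): printer at (0.538, 0.061), yaw 9°. Moving over, fingers shut.

>>> arm_command(
  targets=[
    [[0,0,0.12,3,-3,1,0],[0,0,0.24,6,-6,2,0],[0,0,0.36,9,-9.5,3,0],[0,0,0.454,12,-13,3,0],[0,0,0.454,14.5,-16.5,3,0],[0,0,0.454,17,-20,3,0],[0,0,0.454,19,-23.5,3,0],[0,0,0.454,20.5,-27,3,0]],
  ],
)

```text
clock: 0.77
tool_pos: [0.3979, 0.3838, 0.2561]
orientation: [180.0, 0.0, 9.1]
force: [1.8, 0.2, 1.0]
opening: 0.0401
```

>>> arm_command(
  targets=[
    [[0,0,0,1,-4,0,0],[0,0,0,2,-8,0,0],[0,0,0,3,-12,0,0],[0,0,0,4,-16,0,0],[0,0,0,4,-20,0,0],[0,0,0,4,-24,0,0],[0,0,0,4,-28,0,0],[0,0,0,4,-32,0,0]],
  ],
)

```text
clock: 1.43
tool_pos: [0.4363, 0.0638, 0.2565]
orientation: [-180.0, 0.0, 9.1]
force: [1.4, -1.0, 1.1]
opening: 0.0004
```

>>> arm_command(
  targets=[
    [[0.018,-0.115,0,1.3,-1.5,0,0],[0.036,-0.23,0,2.6,-3,-2,0],[0.0547,-0.345,0,4.1,-4.7,-4,0],[0.0547,-0.345,0,4.1,-4.7,-7,0],[0.0547,-0.345,0,4.1,-4.7,-10,0],[0.0547,-0.345,0,4.1,-4.7,-11,0],[0.0547,-0.345,0,4.1,-4.7,-11,0],[0.0547,-0.345,0,4.1,-4.7,-11,0]],
  ],
)

```text
clock: 2.1
tool_pos: [0.4778, 0.0184, 0.1464]
orientation: [179.9, -19.9, 9.1]
force: [0.3, -0.4, 0.1]
opening: 0.0003
```

```bash
python3 - <<'E'
from h import *
o=ctrl.get_obs(); print(o["clock"],o["tool_pos"],o["orientation"],o["force"])
s=ctrl.snapshot("scene"); t=ctrl.snapshot("top"); w=ctrl.snapshot("wrist")
f=lambda im,x0,y0,x1,y1,k:cv2.resize(im[y0:y1,x0:x1],None,fx=k,fy=k,interpolation=cv2.INTER_CUBIC)
cv2.imwrite("pics/m1.png",np.hstack([f(s,220,150,360,290,2.5),cv2.resize(w,(560,350))])[:350])
print(proj(cam("scene"),o["tool_pos"]),proj(cam("wrist"),np.vstack([o["tool_pos"],[.477,.0085,.109]])))
E
```

```text
2.1 [0.4778099  0.0183774  0.14639009] [179.92865326 -19.94339664   9.08729359] [ 0.26546086 -0.35894352  0.13980991]
[[287.65649511 173.62657674]] [[322.50409127 252.60946593]
 [335.13928708 248.55768824]]
```

View pics/m1.png

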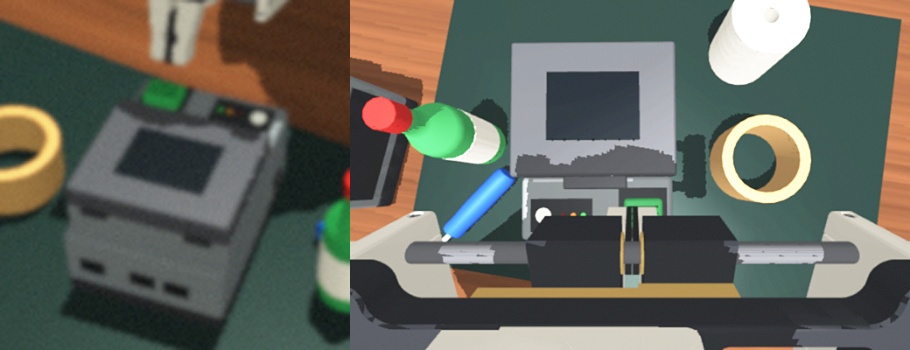

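The wrist view shows the fingertip about 9 mm left of the key (pad at about (632,240) in the composite, key at (643,205)). I'll shift it and go down close above.

>>> arm_command(
  targets=[
    [[0,0,0,0.5,-0.9,0,0],[0,0,0,0.5,-0.9,-1.5,0],[0,0,0,0.5,-0.9,-2.7,0],[0,0,0,0.5,-0.9,-2.7,0],[0,0,0,0.5,-0.9,-2.7,0]],
  ],
)

```text
clock: 2.67
tool_pos: [0.4832, 0.0097, 0.12]
orientation: [180.0, -20.0, 9.1]
force: [0.4, -0.3, 0.0]
opening: 0.0005
```

>>> arm_command(
  targets=[
    [[0,0,0,0,0,-0.2,0],[0,0,0,0,0,-0.4,0],[0,0,0,0,0,-0.6,0],[0,0,0,0,0,-0.6,0]],
  ],
)

```text
clock: 3.0
tool_pos: [0.483, 0.0098, 0.1136]
orientation: [180.0, -20.0, 9.1]
force: [0.7, 0.6, -0.4]
opening: 0.0003
```

>>> arm_command(
  targets=[
    [[0,0,0,0,0,-0.1,0],[0,0,0,0,0,-0.2,0],[0,0,0,0,0,-0.3,0],[0,0,0,0,0,-0.4,0],[0,0,0,0,0,-0.4,0]],
  ],
)

```text
clock: 3.42
tool_pos: [0.4828, 0.0095, 0.1093]
orientation: [180.0, -20.0, 9.1]
force: [-2.8, 0.5, 2.9]
opening: 0.0005
```

>>> arm_command(
  targets=[
    [[0,0,0,0,0,-0.1,0],[0,0,0,0,0,-0.2,0],[0,0,0,0,0,-0.2,0]],
  ],
)

```text
clock: 3.67
tool_pos: [0.4827, 0.0095, 0.1073]
orientation: [180.0, -20.0, 9.1]
force: [-3.2, -0.7, 2.2]
opening: 0.0005
```

```bash
python3 - <<'E'
from h import *
s=ctrl.snapshot("scene"); w=ctrl.snapshot("wrist")
f=lambda im,x0,y0,x1,y1,k:cv2.resize(im[y0:y1,x0:x1],None,fx=k,fy=k,interpolation=cv2.INTER_CUBIC)
cv2.imwrite("pics/m2.png",np.hstack([f(s,220,150,360,290,2.5),f(w,100,0,420,250,1.4)]))
E
```

```text
(no output)
```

View pics/m2.png

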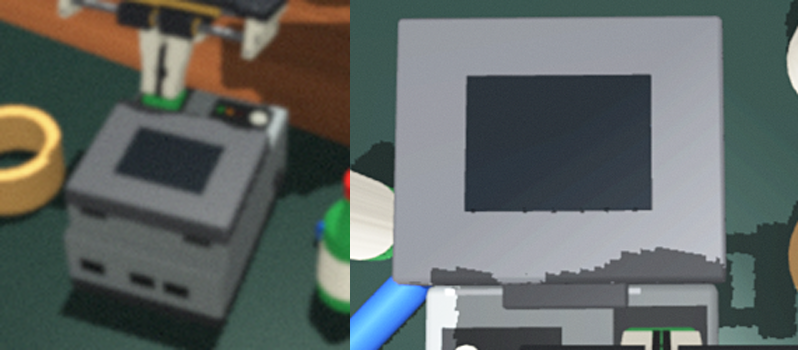

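Fingertip is on the key (wrist crop: key edge at (660,330)); the cover is still shut. Pressing on.

>>> arm_command(
  targets=[
    [[0,0,0,0,0,-0.1,0],[0,0,0,0,0,-0.2,0],[0,0,0,0,0,-0.2,0]],
  ],
)

```text
clock: 4.02
tool_pos: [0.4828, 0.0095, 0.1053]
orientation: [180.0, -20.0, 9.1]
force: [-3.4, -0.6, 3.6]
opening: 0.0003
```

```bash
cat >> h.py <<'E'
def coverv():
    s=ctrl.snapshot("scene"); r=cv2.imread("pics/scene0.png"); d=cv2.absdiff(s,r).max(2)[195:290,240:340]
    return int((d>40).sum())
E
python3 -c "
from h import *
print(coverv(),ctrl.get_obs()['force'])"
```

```text
724 [-3.51601118 -0.67232515  4.41066592]
```

```bash
python3 - <<'E'
from h import *
s=ctrl.snapshot("scene"); w=ctrl.snapshot("wrist")
f=lambda im,x0,y0,x1,y1,k:cv2.resize(im[y0:y1,x0:x1],None,fx=k,fy=k,interpolation=cv2.INTER_CUBIC)
cv2.imwrite("pics/m3.png",np.hstack([f(s,220,150,360,290,2.5),f(w,100,0,420,250,1.4)]))
E
```

```text
(no output)
```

View pics/m3.png

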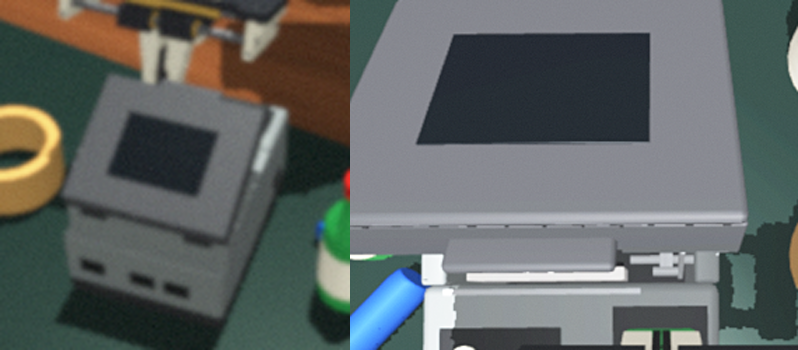

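Cover has popped (scene view: cover front edge lifted, lip at (530,255) in the wrist crop). Letting go: up, then back.

>>> arm_command(
  targets=[
    [[0,0,0,0,0,0.5,0],[0,0,0,0,0,1.2,0],[0,0,0,-0.5,-0.1,2.2,0],[0,0,0,-2,-0.3,3,0],[0,0,0,-4,-0.6,3.5,0],[0,0,0,-5,-0.8,3.5,0],[0,0,0,-5,-0.8,3.5,0]],
  ],
)

```text
clock: 4.75
tool_pos: [0.4316, 0.0015, 0.1409]
orientation: [-179.9, -20.1, 9.1]
force: [-0.8, 0.1, 0.2]
opening: 0.0003
```

```bash
python3 - <<'E'
from h import *
o=ctrl.get_obs(); print(o["joint_pos"],o["tool_pos"],o["force"])
s=ctrl.snapshot("scene"); t=ctrl.snapshot("top"); w=ctrl.snapshot("wrist")
f=lambda im,x0,y0,x1,y1,k:cv2.resize(im[y0:y1,x0:x1],None,fx=k,fy=k,interpolation=cv2.INTER_CUBIC)
cv2.imwrite("pics/m4.png",np.hstack([f(s,220,150,360,290,2.5),f(w,100,0,420,250,1.4)]))
# predicted points at phi=.42, drawn for check
Rz=R.from_euler("z",9.04,degrees=True).as_matrix(); org=np.array([.5377,.0607,0])
def cp(r,y,h,phi): return Rz@(np.array([79.5-r*np.cos(phi)+h*np.sin(phi),y,98+r*np.sin(phi)+h*np.cos(phi)])/1e3)+org
P=[cp(126,28,8.5,.42),cp(126,-28,8.5,.42),cp(115,70,22,.42),cp(115,-70,22,.42),cp(0,70,22,.42),cp(0,-70,22,.42)]
print(proj(cam("wrist"),P).round(0).tolist()); print(proj(cam("scene"),P).round(0).tolist())
for n,im in(("wrist",w),("scene",s)):
    v=im.copy()
    for q in proj(cam(n),P): cv2.circle(v,tuple(int(a) for a in q.round()),2,(0,0,255),-1)
    if n=="wrist": a=f(v,100,0,500,260,1.15)
    else: b=cv2.resize(v[150:290,220:360],(a.shape[0],a.shape[0]))
cv2.imwrite("pics/m4.png",np.hstack([b,a]))
E
```

```text
[ 33.18965076 -11.65904166 -57.65776731  18.1123324  -26.66835666
  50.90691409] [0.43164549 0.00148567 0.14089651] [-0.80093689  0.08884354  0.24074871]
[[201.0, 115.0], [298.0, 115.0], [119.0, 82.0], [373.0, 83.0], [169.0, -30.0], [361.0, -30.0]]
[[308.0, 186.0], [283.0, 180.0], [325.0, 192.0], [262.0, 177.0], [308.0, 245.0], [242.0, 227.0]]
```

View pics/m4.png

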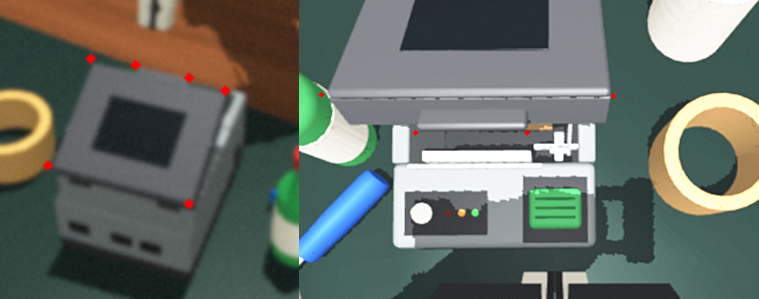

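The cover rests popped up, key back up at (555,208); the overlay of the predicted 0.42 rad pose agrees within a few pixels. I'll bring the tip in front of and below the lip middle.

>>> arm_command(
  targets=[
    [[0,-0.05,0,0.5,2,0,0],[0.014,-0.1,0,1.5,4,0,0],[0.0274,-0.1724,0,3,5,-0.6,0],[0.0274,-0.1724,0,4.7,5,-1.3,0],[0.0274,-0.1724,0,4.7,5,-1.3,0],[0.0274,-0.1724,0,4.7,5,-1.3,0]],
  ],
)

```text
clock: 5.4
tool_pos: [0.5003, 0.0403, 0.1578]
orientation: [-178.1, -26.7, 9.1]
force: [-0.4, 1.2, 1.0]
opening: 0.0004
```

```bash
cat >> h.py <<'E'
Rz=R.from_euler("z",9.04,degrees=True).as_matrix(); org=np.array([.5377,.0607,0])
def cp(r,y,h,phi): return Rz@(np.array([79.5-r*np.cos(phi)+h*np.sin(phi),y,98+r*np.sin(phi)+h*np.cos(phi)])/1e3)+org
def tcp(phi):
    a=max(phi,np.radians(60)); v=np.array([8*np.cos(a)-8.2,0,-8*np.sin(a)-4.75])/1e3
    return cp(126,0,6,phi)+Rz@v
E
python3 - <<'E'
from h import *
o=ctrl.get_obs(); print(o["joint_pos"].round(1),o["tool_pos"],o["orientation"],o["force"])
for p in (.38,.42,.5,.6,.7,.8,.9,1,1.1,1.2,1.3,1.4,1.5): t=tcp(p); print(p,t.round(4),((t-o["tool_pos"])*100).round(2))
E
```

```text
[ 30.   -7.2 -58.2  29.6 -15.2  42.4] [0.50031326 0.04028231 0.15775584] [-178.09217584  -26.69325917    9.09519048] [-0.44615839  1.22732024  1.04165673]
0.38 [0.4987 0.0545 0.1386] [-0.16  1.42 -1.91]
0.42 [0.5009 0.0548 0.1432] [ 0.05  1.46 -1.46]
0.5 [0.5057 0.0556 0.152 ] [ 0.54  1.53 -0.58]
0.6 [0.5127 0.0567 0.1624] [1.24 1.64 0.47]
0.7 [0.5207 0.058  0.1721] [2.04 1.77 1.43]
0.8 [0.5296 0.0594 0.1809] [2.93 1.91 2.31]
0.9 [0.5394 0.061  0.1888] [3.9  2.07 3.1 ]
1 [0.5498 0.0626 0.1956] [4.95 2.23 3.78]
1.1 [0.5605 0.0643 0.2011] [6.02 2.41 4.34]
1.2 [0.5714 0.0661 0.2054] [7.11 2.58 4.76]
1.3 [0.5827 0.0679 0.2086] [8.23 2.76 5.08]
1.4 [0.5941 0.0697 0.2106] [9.38 2.94 5.28]
1.5 [0.6058 0.0715 0.2114] [10.55  3.12  5.36]
```

```bash
python3 - <<'E'
from h import *
o=ctrl.get_obs(); a=R.from_euler("xyz",o["orientation"],degrees=True)
for t in(20,15): print((R.from_euler("xyz",[180,-t,9.04],degrees=True)*a.inv()).as_rotvec().round(4))
w=ctrl.snapshot("wrist"); s=ctrl.snapshot("scene")
b=cv2.resize(s[140:260,230:350],(330,330),interpolation=cv2.INTER_CUBIC)
cv2.imwrite("pics/m5.png",np.hstack([b,cv2.resize(w[0:300,100:520],(462,330))]))
E
```

```text
[-0.0486  0.1105 -0.0142]
[-0.0629  0.1966 -0.0128]
```

View pics/m5.png

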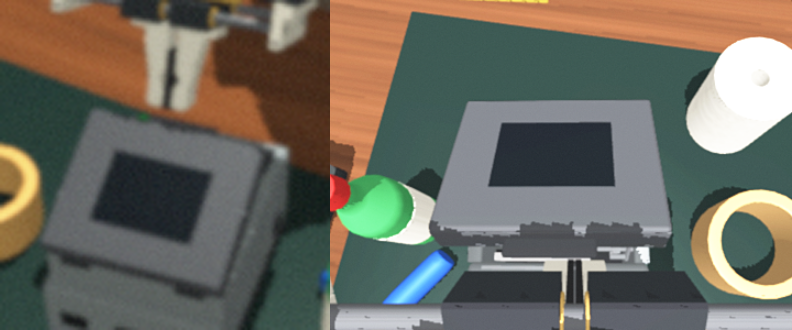

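The tip is just in front of and level with the lip (wrist view (575,262)); the arm ran into its joint-3 range, so the tilt must stay at 20°. Backing off and going lower.

>>> arm_command(
  targets=[
    [[-0.0486,0.1105,-0.0142,-0.9,0,0.3,0],[-0.0486,0.1105,-0.0142,-2,0.3,0.3,0],[-0.0486,0.1105,-0.0142,-3,0.6,0,0],[-0.0486,0.1105,-0.0142,-3,1,-1.2,0],[-0.0486,0.1105,-0.0142,-2.9,1,-2.6,0],[-0.0486,0.1105,-0.0142,-2.9,1,-2.6,0],[-0.0486,0.1105,-0.0142,-2.9,1,-2.6,0]],
  ],
)

```text
clock: 6.08
tool_pos: [0.4703, 0.0505, 0.1328]
orientation: [-180.0, -20.1, 9.1]
force: [0.3, -0.3, 0.4]
opening: 0.0
```

```bash
python3 - <<'E'
from h import *
o=ctrl.get_obs(); print(o["joint_pos"].round(1),o["tool_pos"],o["orientation"],o["force"])
def tcp(phi,th=20):
    t=np.radians(th); a=max(phi,np.pi/2-t); v=np.array([8*np.cos(a)-9.5*np.cos(t),0,-8*np.sin(a)-9.5*np.sin(t)])/1e3
    return cp(126,0,6,phi)+Rz@v
for p in (.38,.42,.5,.6,.7,.8,.9,1,1.1,1.2,1.3,1.4,1.5): t=tcp(p); print(p,t.round(4),((t-o["tool_pos"])*100).round(2))
t=ctrl.snapshot("top"); M=cv2.moments(green(t,(335,180,370,210)),True); print(M["m00"])
E
```

```text
[ 35.9  -5.6 -56.1  23.1 -23.1  43.2] [0.47031532 0.0504545  0.13278707] [-179.97731359  -20.08106894    9.11645082] [ 0.28923507 -0.30222285  0.39502234]
0.38 [0.4967 0.0542 0.1395] [2.64 0.37 0.68]
0.42 [0.4989 0.0545 0.1441] [2.86 0.41 1.13]
0.5 [0.5037 0.0553 0.1529] [3.34 0.48 2.01]
0.6 [0.5107 0.0564 0.1633] [4.04 0.6  3.05]
0.7 [0.5187 0.0577 0.173 ] [4.84 0.72 4.02]
0.8 [0.5277 0.0591 0.1818] [5.73 0.86 4.9 ]
0.9 [0.5374 0.0607 0.1897] [6.71 1.02 5.69]
1 [0.5479 0.0623 0.1965] [7.75 1.19 6.37]
1.1 [0.5589 0.0641 0.2022] [8.86 1.36 6.95]
1.2 [0.5705 0.0659 0.2068] [10.02  1.55  7.41]
1.3 [0.5819 0.0677 0.2101] [11.16  1.73  7.73]
1.4 [0.5934 0.0696 0.2121] [12.31  1.91  7.93]
1.5 [0.6051 0.0714 0.2129] [13.47  2.1   8.01]
21.0
```

>>> arm_command(
  targets=[
    [[0,0,0,0.8,0.1,0,0],[0,0,0,1.6,0.2,0,0],[0,0,0,2.2,0.3,0.2,0],[0,0,0,2.6,0.4,0.6,0],[0,0,0,2.9,0.4,1.1,0],[0,0,0,3.1,0.5,1.6,0],[0,0,0,3.1,0.5,1.6,0]],
  ],
)

```text
clock: 6.72
tool_pos: [0.5027, 0.0561, 0.1503]
orientation: [-179.9, -20.2, 9.1]
force: [0.1, -1.2, 0.3]
opening: 0.0006
```

```bash
python3 - <<'E'
from h import *
o=ctrl.get_obs(); print(o["joint_pos"].round(1),o["tool_pos"],o["orientation"],o["force"])
w=ctrl.snapshot("wrist"); s=ctrl.snapshot("scene")
b=cv2.resize(s[140:260,230:350],(330,330),interpolation=cv2.INTER_CUBIC)
cv2.imwrite("pics/m6.png",np.hstack([b,cv2.resize(w[0:300,100:520],(462,330))]))
E
```

```text
[ 34.2  -3.3 -50.1  19.3 -26.   48.8] [0.50273119 0.056139   0.15027501] [-179.90013525  -20.22913345    9.05635301] [ 0.0825245  -1.20057814  0.28719859]
```

View pics/m6.png

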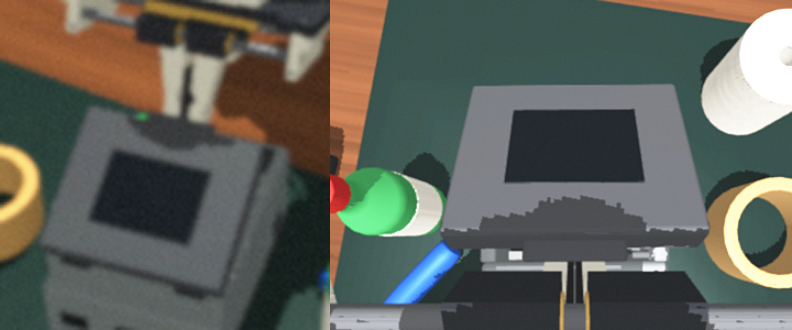

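The tip is now under the lip, centred (wrist view (573,262), hidden behind the lid edge in the scene view). Pushing along the arc.

>>> arm_command(
  targets=[
    [[0,0,0,0.3,0,0.5,0],[0,0,0,0.6,0,1.0,0],[0,0,0,0.9,0,1.4,0],[0,0,0,1.3,0.1,1.9,0],[0,0,0,1.7,0.2,2.3,0],[0,0,0,1.7,0.2,2.3,0]],
  ],
)

```text
clock: 7.32
tool_pos: [0.5204, 0.0585, 0.1734]
orientation: [-179.9, -20.3, 9.1]
force: [0.3, -0.8, 0.4]
opening: 0.0007
```

```bash
cat >> h.py <<'E'
def lid():
    # dark window centroid in the scene view -> hinge angle, by the ray meeting the window's arc in the printer's symmetry plane
    s=ctrl.snapshot("scene"); c=cam("scene")
    g=cv2.cvtColor(s,cv2.COLOR_BGR2HSV); return s,c
E
python3 - <<'E'
from h import *
o=ctrl.get_obs(); print(o["tool_pos"],o["force"])
s=ctrl.snapshot("scene"); r=cv2.imread("pics/scene0.png")
c=cam("scene")
def win(im):
    m=cv2.inRange(im,(0,0,0),(62,52,50)); m[:170]=0;m[270:]=0;m[:,:245]=0;m[:,345:]=0
    n,l,st,ce=cv2.connectedComponentsWithStats(m); i=1+np.argmax(st[1:,4]); return st[i],ce[i]
print(win(r),win(s))
for p in(0,.42,.5,.6,.7,.8): print(p,proj(c,cp(55,0,22,p)).round(1))
E
```

```text
[0.520403   0.05850274 0.17343953] [ 0.32909896 -0.75354426  0.38868037]
(array([268, 202,  40,  24, 608], dtype=int32), array([287.45888158, 213.61348684])) (array([ 261,  195,   42,   35, 1039], dtype=int32), array([281.82868142, 212.05774783]))
0 [[286.4 213. ]]
0.42 [[283.5 210.4]]
0.5 [[282.8 210.5]]
0.6 [[281.8 210.8]]
0.7 [[280.7 211.4]]
0.8 [[279.6 212.4]]
```

Window centroid/height gives ~0.7 rad: the cover follows the finger. Continue.

>>> arm_command(
  targets=[
    [[0,0,0,0.4,0,0.4,0],[0,0,0,0.8,0.1,0.9,0],[0,0,0,1.2,0.1,1.2,0],[0,0,0,1.7,0.2,1.6,0],[0,0,0,2.2,0.3,2.0,0],[0,0,0,2.8,0.4,2.3,0],[0,0,0,3.4,0.5,2.7,0],[0,0,0,3.9,0.6,2.9,0]],
  ],
)

```text
clock: 8.03
tool_pos: [0.559, 0.0641, 0.2018]
orientation: [-179.9, -20.2, 9.1]
force: [-0.1, -0.2, -0.4]
opening: 0.0001
```

>>> arm_command(
  targets=[
    [[0,0,0,0.6,0.1,0.25,0],[0,0,0,1.2,0.2,0.5,0],[0,0,0,1.8,0.3,0.65,0],[0,0,0,2.4,0.4,0.8,0],[0,0,0,3.0,0.5,0.9,0],[0,0,0,3.5,0.6,1.0,0],[0,0,0,4.0,0.6,1.0,0],[0,0,0,4.0,0.6,1.0,0]],
  ],
)

```text
clock: 8.7
tool_pos: [0.5989, 0.07, 0.211]
orientation: [-179.9, -20.2, 9.1]
force: [-0.8, -0.3, 1.0]
opening: 0.0004
```

```bash
python3 - <<'E'
from h import *
o=ctrl.get_obs(); print(o["joint_pos"].round(1),o["tool_pos"],o["force"])
w=ctrl.snapshot("wrist"); s=ctrl.snapshot("scene")
b=cv2.resize(s[120:260,230:370],(330,330),interpolation=cv2.INTER_CUBIC)
cv2.imwrite("pics/m7.png",np.hstack([b,cv2.resize(w[0:300,100:520],(462,330))]))
E
```

```text
[ 29.4   3.  -31.8  11.4 -36.7  61.6] [0.59886392 0.07000328 0.21101842] [-0.79675977 -0.31240243  0.95888808]
```

View pics/m7.png

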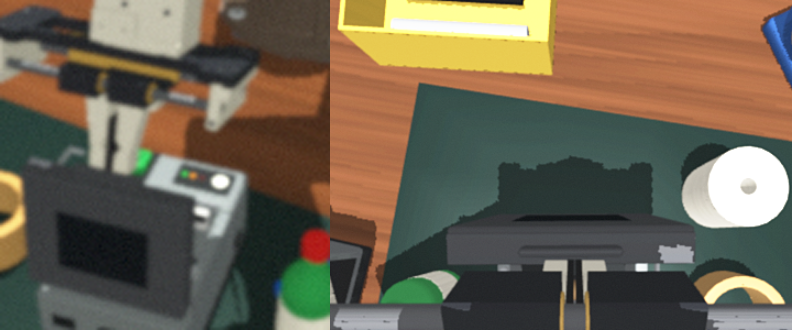

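Cover is nearly upright with the tip against its inner edge (wrist (573,262)). Push it past the tipping point, slowly, following it.

>>> arm_command(
  targets=[
    [[0,0,0,0.4,0.1,0,0],[0,0,0,0.8,0.1,0,0],[0,0,0,1.2,0.2,0,0],[0,0,0,1.6,0.3,0,0],[0,0,0,2.0,0.3,-0.1,0],[0,0,0,2.4,0.4,-0.1,0],[0,0,0,2.8,0.4,-0.1,0],[0,0,0,2.8,0.4,-0.1,0]],
  ],
)

```text
clock: 9.47
tool_pos: [0.6267, 0.0739, 0.2099]
orientation: [-179.9, -20.2, 9.1]
force: [-0.6, -1.2, 0.5]
opening: 0.0008
```

>>> arm_command(
  targets=[
    [[0,0,0,0.4,0.1,-0.1,0],[0,0,0,0.8,0.1,-0.1,0],[0,0,0,0.8,0.1,-0.1,0],[0,0,0,0.8,0.1,-0.1,0]],
  ],
)

```text
clock: 9.8
tool_pos: [0.6341, 0.0748, 0.2089]
orientation: [-179.9, -20.2, 9.1]
force: [-0.1, -0.3, 0.2]
opening: 0.0002
```

Now withdraw back towards the robot and up, clear of everything.

>>> arm_command(
  targets=[
    [[0,0,0,-2,-0.3,0.3,0],[0,0,0,-5,-0.8,1,0],[0,0,0,-8,-1.3,3,0],[0,0,0,-11,-1.8,5,0],[0,0,0,-14,-2.2,7,0],[0,0,0,-15,-2.4,9,0],[0,0,0,-15,-2.4,9,0],[0,0,0,-15,-2.4,9,0]],
  ],
)

```text
clock: 10.47
tool_pos: [0.4838, 0.0512, 0.3011]
orientation: [-179.8, -20.4, 9.1]
force: [0.4, 0.1, -0.8]
opening: 0.0004
```

```bash
python3 - <<'E'
from h import *
o=ctrl.get_obs(); print(o["clock"],o["tool_pos"],o["force"])
s=ctrl.snapshot("scene"); t=ctrl.snapshot("top")
P=[cp(r,y,22,1.83) for r,y in((115,70),(115,-70),(0,70),(0,-70))]
for n,im in(("scene",s),("top",t)):
    v=im.copy()
    for q in proj(cam(n),P): cv2.circle(v,tuple(int(a) for a in q.round()),1,(0,0,255),-1)
    if n=="scene": a=cv2.resize(v[150:310,190:390],(400,320),interpolation=cv2.INTER_CUBIC)
    else: b=cv2.resize(v[90:250,230:430],(400,320),interpolation=cv2.INTER_CUBIC)
cv2.imwrite("pics/m8.png",np.hstack([a,b]))
k=green(t,(335,180,370,215)); M=cv2.moments(k,True); print(M["m00"],M["m00"] and onz(cam("top"),(M["m10"]/M["m00"],M["m01"]/M["m00"]),.109))
E
```

```text
10.4667 [0.48380001 0.05118359 0.30107956] [ 0.38989934  0.06932383 -0.806253  ]
0.0 0.0
```

View pics/m8.png

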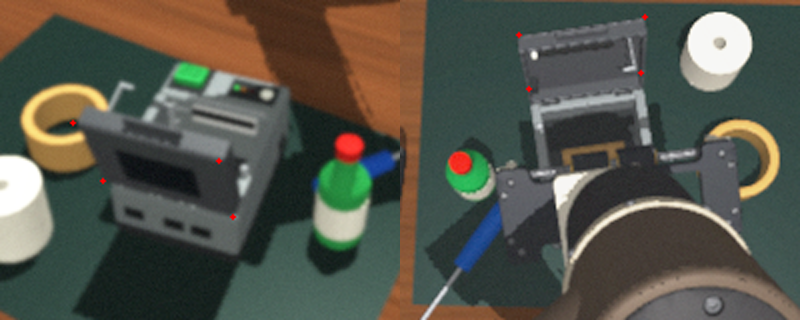

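In the top view the open cover's corners sit on the predicted 1.83 rad marks ((519,35),(645,17)); the bottle, tape, roll and driver stand where they were. I'll check that it has come to rest and that key and printer did not shift.

>>> arm_command(
  targets=[
    [[0,0,0,-1,3,2,0],[0,0,0,-2,7,3,0],[0,0,0,-3,11,4,0],[0,0,0,-4,15,4,0],[0,0,0,-5,19,4,0],[0,0,0,-5,23,4,0],[0,0,0,-5,27,4,0],[0,0,0,-5,27,4,0]],
  ],
)

```text
clock: 11.23
tool_pos: [0.434, 0.3268, 0.3367]
orientation: [179.9, -20.1, 9.4]
force: [0.5, 0.0, 0.6]
opening: 0.0001
```

```bash
python3 - <<'E'
from h import *
t=ctrl.snapshot("top"); s=ctrl.snapshot("scene"); r=cv2.imread("pics/top0.png"); c=cam("top")
for n,im in(("before",r),("now",t)):
    M=cv2.moments(green(im,(335,180,370,215)),True); print(n,"key",onz(c,(M["m10"]/M["m00"],M["m01"]/M["m00"]),.109)[0])
for n,a in dict(roll=(365,90,410,138),tape=(375,145,425,192),bottle=(248,160,282,195),driver=(232,190,290,260)).items():
    x0,y0,x1,y1=a; print(n,cv2.absdiff(t,r)[y0:y1,x0:x1].mean().round(1))
for _ in range(10): t2=ctrl.snapshot("top"); s2=ctrl.snapshot("scene")
print("rest",cv2.absdiff(s2,s)[150:310,190:390].mean(),cv2.absdiff(t2,t)[90:250,230:430].mean(),ctrl.get_obs()["clock"])
P=[cp(r_,y,22,p) for p in(1.6,1.7,1.83) for r_,y in((115,70),(115,-70))]; print(proj(c,P).round(1).tolist())
v=t2.copy()
for q in proj(c,P): v[int(round(q[1])),int(round(q[0]))]=(0,0,255)
cv2.imwrite("pics/m9.png",cv2.resize(v[90:215,285:375],None,fx=4,fy=4,interpolation=cv2.INTER_NEAREST))
E
```

```text
before key [0.4773902  0.00848112 0.109     ]
now key [0.4773902  0.00848112 0.109     ]
roll 1.5
tape 2.1
bottle 5.4
driver 6.6
rest 2.5783645833333333 2.249375 12.3333
[[289.7, 116.6], [354.0, 108.0], [289.1, 112.1], [353.2, 103.5], [288.6, 106.8], [352.0, 98.2]]
```

View pics/m9.png

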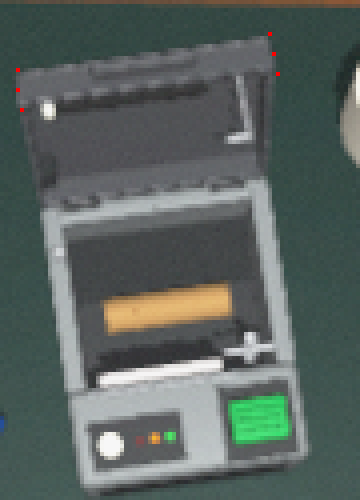

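The cover's top edge sits on the 1.83 rad marks ((17,70),(270,35)). The key is back up exactly where it started, and the scene is at rest.

```bash
python3 -c "
from plant import ctrl
print(ctrl.close_job())"
```

```text
the job is handed in; nothing more can be done
None
```

The printer's cover is fully open and the job is handed in at about 12.3 s of the 54 s allowed. I used only the shut fingertips. I pressed the green key about 6 mm, which took about 4–5 N, and the cover popped up. I let go, then pushed the lip up and back until the cover stood past its tipping point, and withdrew.

**Last checks:**
- **Cover:** it rests on the predicted 1.83 rad marks in the top view, and nothing was still moving.
- **Key and printer:** the key is back up. Its measured position matches the start exactly, so the printer shows no shift.
- **Roll and tape:** they look unchanged in the images.
- **Bottle and driver:** they showed slightly larger image differences (about 5–7 grey levels), which I put down to the arm's shadow but did not check further.

**What went wrong or disagreed:**
- **Joint range:** one approach at a steeper 30° tilt ran into the joint-3 range. That left the fingertip at lip height, 2–3 cm off target, with readings of about 1 N. I backed off and carried on at 20°.
- **Scene camera:** its projections were a few pixels off those of the top camera, so I relied on the top camera.

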